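# Lock the enclosure cover with the slot driver

## Robot

A 7-joint arm with a two-finger parallel gripper is mounted at the origin on the work surface; the furniture and walls round the work are solid. World frame = base frame: x ahead of the robot, y to its left, z up, the work surface at z = 0. Lengths are in m, angles in rad, forces in N, time in s.
With the tool pointing down it reaches from about 0.375 to 0.925 m from the base axis. Payload 3.1 kg.
Tool frame: the origin (TCP) lies at the very end of the fingers, on their centre line; the grasp point (between the pads) lies 19 mm behind it (ctrl.pinch_z is the z of the grasp point in the tool frame, in m); z points along the fingers, y is the direction in which the jaws open and shut (so a half turn about z gives the same grasp; the last joint's range is limited). The gripper opens to 85 mm and grips with 20 to 120 N. Pads are 22 mm wide; open, the fingers measure 114 mm over their backs; the gripper's body (76 mm by 85 mm) begins 54 mm behind the grasp point. The pads swing forward as they close: fully open they stand 13 mm farther back than shut.
Start: joints at [1.203, 0.383, 0.044, 1.598, -0.018, 1.161, -0.05], TCP at [0.173, -0.626, 0.231] pointing down, gripper open.
Joint ranges: [-2.61, 2.61], [-0.41, 2.15], [-1.48, 1.57], [0, 2.5], [-1.57, 4.71], [0.05, 1.97], [-2.85, 2.85]. Speed limits (rad/s): [2.79, 2.79, 3.14, 3.14, 3.14, 3.14, 3.14].

## Interface

Orientations are given as a unit quaternion [x, y, z, w].
In Python, from cell import ctrl, imaging gives the robot as it stands.
- The arm moves only by the tool send_rows, never from a script. Its argument "motion" is a list of rows, each a list of 3 entries, a list of its own where there are three numbers: the shift along the tool's x, y, z in m, then the turn, a rotation vector about the tool's x, y, z in degrees, then the opening, from 0 (shut) to 1 (fully open). In form: [[[dx, dy, dz], [rx, ry, rz], grip], ...]. A call has 1 to 5 rows; each row shifts and turns the commanded pose from where the row before left it, along the tool's axes as they then stand; what a row does not reach is not made up. A row lasts 1/10 s, in which the tool goes at most 50 mm and 8.59 degrees, less where a joint would pass 70% of its speed; a pose out of reach is approached as far as the arm can. A call with a gripper value outside its range is refused whole. The fingers move at their own pace and stop on an object; the grip force is fixed at half the most. Time passes only in rows, so rows that do not move let the fingers close. It gives the time, the measured TCP pose, the force and the opening at its end, in the units of the state.
- ctrl.get_state(): the state, without advancing time (a new reading comes with each control period).
- imaging.get_image(name): name is "scene" or "top"; returns the picture (400x640x3 uint8, blue, green, red); there is no depth.
- imaging.camera_params(name): a dict with "fx", "fy", "cx", "cy" (pixels), "T" (4x4, takes a point from camera to world coordinates). Camera axes: x right, y up, looking along -z (the intrinsics and any distortion apply to the point x, -y, -z); pixel columns grow to the right and rows downward; lengths in m; the calibration is good to about 2 mm. A picture is of the moment at which its call begins. camera_params takes no time and is no camera call.
- ctrl.job_done(): hands the job in, once; it reports no verdict.
The state is a dict: "t": time; "qpos": joint angles; "joint_velocities": joint speeds; "tau": joint torques, N m; "tcp_pos": TCP position; "ee_rot": TCP orientation; "wrist_force": force on the tool from outside, world axes, zero at the start; "wrist_torque": the same for the moment, N m; "finger_gap": finger opening in m.
Only numpy, scipy, OpenCV 4.12 (cv2) and the standard library are available. Lean on these libraries where they do the work, as an engineer would, in place of code of your own. Each camera call takes 0.05 s, during which the arm holds its last target.

## Task

Take the wooden-handled slot driver out of its block and use its blade to turn the brass slotted lock on the small enclosure's cover clockwise, past its spring catch, until it snaps over and seats against its stop. Then stand the driver back in the hole of its block, fully down and upright, and leave the other things on the bench where they are.

Things in the scene. Friction and masses are not known exactly. Their poses are not given: they have to be found in the camera images.
- driver_grip (a point): slot driver, loose, 90 g, upright in its block at the start. Point: on its axis, mid-handle, 72 mm above the tip, 20 mm below the top. z runs from blade to handle, x along the blade's width, y across its thickness. Light wooden handle 30 (x) by 18 mm (y), flat sides, 46 to 92 mm above the tip, blue band at its foot
- driver_tip (a point): middle of the blade's lower edge, 72 mm below driver_grip on the axis; same axes. Blade 14 mm wide (x), 2.4 mm thick (y), 14 mm long; above it a steel shaft 8 mm in diameter, then a flange 30 mm in diameter from 42 to 46 mm above the tip
- block_mouth (a point): centre of the hole's mouth in the top of the wooden tool block (70 x 70 x 50 mm, fixed to the bench, z up). The through hole is 23 mm along x of the block by 15 mm along y; the driver hangs in it by its flange, its tip then 42 mm below this point
- case_top (a point): centre of the rim of the grey enclosure (100 mm in x, 80 in y, fixed to the bench, z up), 42 mm above the bench. Its white cover's top face is 7 mm higher. A red mark on the cover at +x of the lock shows where the slot points at joint value 0, a green one at -y where it points when seated
- cam_slot (a point): centre of the slot's mouth on the top of the round brass lock head (25 mm diameter) in the middle of the cover. x points along the slot, z up. Slot 4 mm wide, 5 mm deep, right across the head. Round the head a black fixed collar, 35 mm outside, 25 mm inside diameter, its rim 2.5 mm above the head
- cam (a joint): lock's angle, rad: 0 = unlocked, grows clockwise seen from above, stop (seated) at 1.571; starts in 0 to 0.35. Turns with light friction to about 0.95, then a spring catch resists with up to about 0.15 N m until 1.37; let go there it springs back to about 0.9; past about 1.4 it snaps on to the stop and stays
- clock_motor_1: black square clock movement with a brass shaft, 56 x 56 x 33 mm, loose; origin at the centre of its underside; bystander
- clock_motor_2: second black clock movement, the same in shape and size, loose; bystander
- tub_purple: purple screw tub, 67 mm in diameter, 50 mm tall, loose; bystander
Mind the look-alikes: they are no part of the job. Of the things that look like the part that bears case_top, the middle-sized one is meant. Of the things that look like the part that bears driver_grip, the larger one is meant.

How it is judged:
By the outcome, as a careful person would: the job done as asked, in the order asked, and still so for the second after the job is handed in, with the robot touching nothing.
It also fails if it takes over 54 s, if anything falls off the work surface, if the arm or the gripper's body presses on something with over 40 N, if the wrist force passes 120 N, or if a joint passes its speed limit or range.

## Working session

There is one attempt and no reset: what is moved stays moved. The work goes in short steps, Python scripts to look and compute and a tool call to move; the robot and the scene stay as the last step left them, time stands still between calls to the robot, and variables do not carry over. Pictures are saved under pics/ and viewed, and the job is handed in when it is done.

Besides the shell and the picture viewer there is one more tool, called as name([rows], argument=value, ...), one row to a line, values as JSON. send_rows: Moves the arm, as the interface text tells. Its arguments: {"type":"object","properties":{"motion":{"type":"array","items":{"type":"array"}}},"required":["motion"]}

```bash
mkdir -p pics; ls
python3 - <<'E'
from cell import ctrl, imaging
import cv2
for n in("scene","top"):
    im=imaging.get_image(n); cv2.imwrite(f"pics/{n}0.png",im)
    p=imaging.camera_params(n); print(n,p)
s=ctrl.get_state()
print(s, ctrl.pinch_z)
E
```

```text
pics
scene {'fx': 506.4760765707114, 'fy': 506.4760765707114, 'cx': 319.1694019802595, 'cy': 198.42212831209196, 'T': array([[ 0.43055916,  0.67474286, -0.59945049, -0.17011011],
       [-0.90243502,  0.31067844, -0.29847937, -0.06084503],
       [-0.01516049,  0.66947815,  0.74267703,  0.8305879 ],
       [ 0.        ,  0.        ,  0.        ,  1.        ]])}
top {'fx': 392.7464799932278, 'fy': 392.7464799932278, 'cx': 322.2344630332322, 'cy': 200.63383611848255, 'T': array([[-0.02570291,  0.99774074, -0.06207067,  0.38300159],
       [-0.99954614, -0.02662605, -0.01409121,  0.26631543],
       [-0.01571208,  0.06168031,  0.99797228,  1.07273926],
       [ 0.        ,  0.        ,  0.        ,  1.        ]])}
{'t': 0.1, 'qpos': array([ 1.20318835,  0.38376395,  0.04386825,  1.59940629, -0.01787827,
        1.16122636, -0.04990384]), 'joint_velocities': array([ 0.00133181, -0.00291539, -0.00070643, -0.00461142,  0.00038667,
       -0.00012924,  0.00153131]), 'tau': array([ 2.57743261e-03, -4.34727359e+01,  1.02892265e+00, -2.50455952e+01,
        1.07888304e-02,  5.45439339e-03, -8.07018068e-06]), 'tcp_pos': array([ 0.17300051, -0.62566624,  0.23001132]), 'ee_rot': array([ 9.90909793e-01,  1.34522595e-01, -2.40268472e-04, -1.18145652e-03]), 'wrist_force': array([-0.07990672,  1.17110899, -0.78327813]), 'wrist_torque': array([-0.00087715,  0.01157089, -0.01123519]), 'finger_gap': 0.08576628519542792} -0.0187
```

View pics/scene0.png

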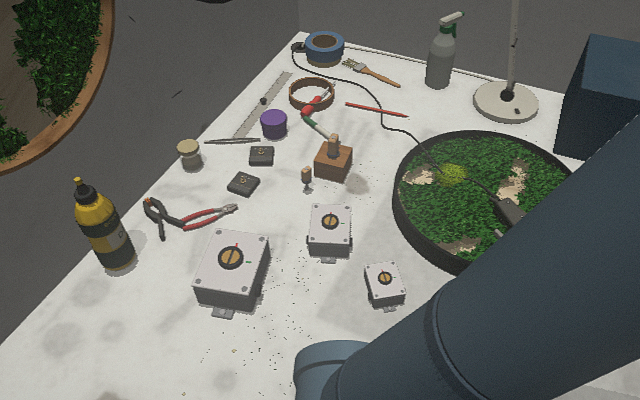

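View pics/top0.png

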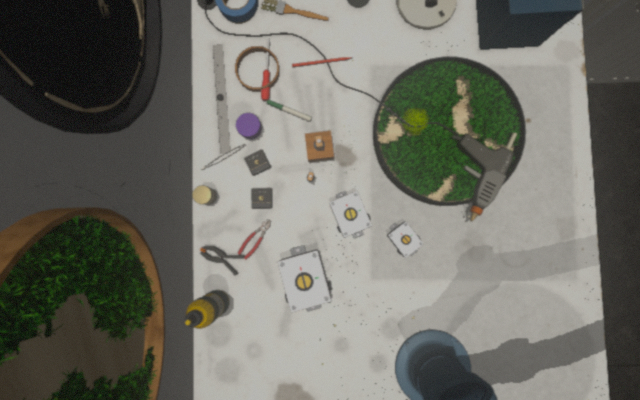

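Run:
```python
import cv2, numpy as np
a=cv2.imread("pics/scene0.png");b=cv2.imread("pics/top0.png")
c=cv2.resize(a[120:270,280:380],None,fx=4,fy=4,interpolation=cv2.INTER_CUBIC)
d=cv2.resize(b[120:270,280:380],None,fx=4,fy=4,interpolation=cv2.INTER_CUBIC)
cv2.imwrite("pics/crop0.png",np.hstack([c,d]))
```

```text
(no output)
```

View pics/crop0.png

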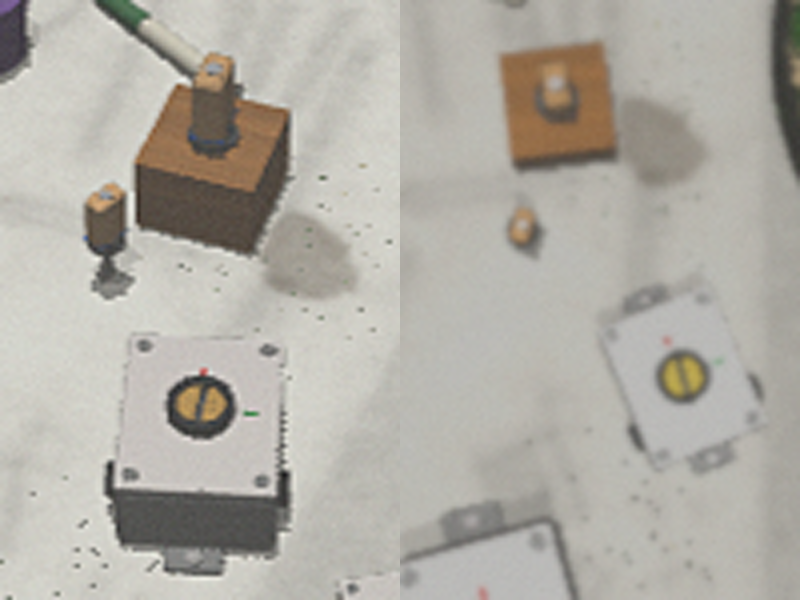

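```bash
cat > h.py <<'E'
import cv2, numpy as np
from cell import ctrl, imaging
P={n:imaging.camera_params(n) for n in("scene","top")}
def ray(n,uv):
    p=P[n];u,v=uv
    d=np.array([(u-p['cx'])/p['fx'],-(v-p['cy'])/p['fy'],-1.0])
    return p['T'][:3,3],p['T'][:3,:3]@d
def plane(n,uv,z):
    o,d=ray(n,uv); return o+d*(z-o[2])/d[2]
def tri(a,b):
    o1,d1=ray('scene',a);o2,d2=ray('top',b)
    M=np.stack([d1,-d2],1); s=np.linalg.lstsq(M,o2-o1,rcond=None)[0]
    p,q=o1+s[0]*d1,o2+s[1]*d2
    return (p+q)/2,np.linalg.norm(p-q)
def proj(n,X):
    p=P[n];c=p['T'][:3,:3].T@(np.array(X)-p['T'][:3,3])
    return np.array([p['cx']+p['fx']*c[0]/-c[2],p['cy']-p['fy']*c[1]/-c[2]])
E
python3 - <<'E'
from h import *
for n,box in (("scene",(300,340,190,290)),("top",(330,372,190,240))):
    im=cv2.imread(f"pics/{n}0.png").astype(int); 
    B,G,R=im[...,0],im[...,1],im[...,2]
    def cen(m,x0,x1,y0,y1):
        mm=np.zeros(m.shape,np.uint8);mm[y0:y1,x0:x1]=m[y0:y1,x0:x1]
        y,x=np.nonzero(mm);return len(x),x.mean(),y.mean()
    x0,x1,y0,y1=(310,350,205,235) if n=="scene" else (330,372,195,235)
    print(n,"brass",cen((R-B>50)&(G-B>25),x0,x1,y0,y1))
    print("red",cen((R-G>40)&(R-B>40)&(abs(G-B)<25),x0,x1,y0,y1))
    print("green",cen((G-R>15)&(G-B>5),x0,x1,y0,y1))
    print("dark",cen((R+G+B<200),x0,x1,y0,y1))
# zoomed
a=cv2.imread("pics/scene0.png");b=cv2.imread("pics/top0.png")
def z(im,x,y,w,h,f): return cv2.resize(im[y:y+h,x:x+w],None,fx=f,fy=f,interpolation=cv2.INTER_CUBIC)
cv2.imwrite("pics/z1.png",np.vstack([np.hstack([z(a,312,130,40,30,10),z(b,300,128,40,30,10)]),np.hstack([z(a,310,206,40,30,10),z(b,331,199,40,30,10)])]))
E
```

```text
scene brass (65, np.float64(329.5230769230769), np.float64(220.43076923076924))
red (4, np.float64(330.5), np.float64(212.5))
green (4, np.float64(342.5), np.float64(223.0))
dark (61, np.float64(329.8196721311475), np.float64(221.80327868852459))
top brass (68, np.float64(350.25), np.float64(213.58823529411765))
red (0, np.float64(nan), np.float64(nan))
green (1, np.float64(359.0), np.float64(210.0))
dark (0, np.float64(nan), np.float64(nan))<stdin>:7: RuntimeWarning: Mean of empty slice.
  ret = ret.dtype.type(ret / rcount)
```

View pics/z1.png

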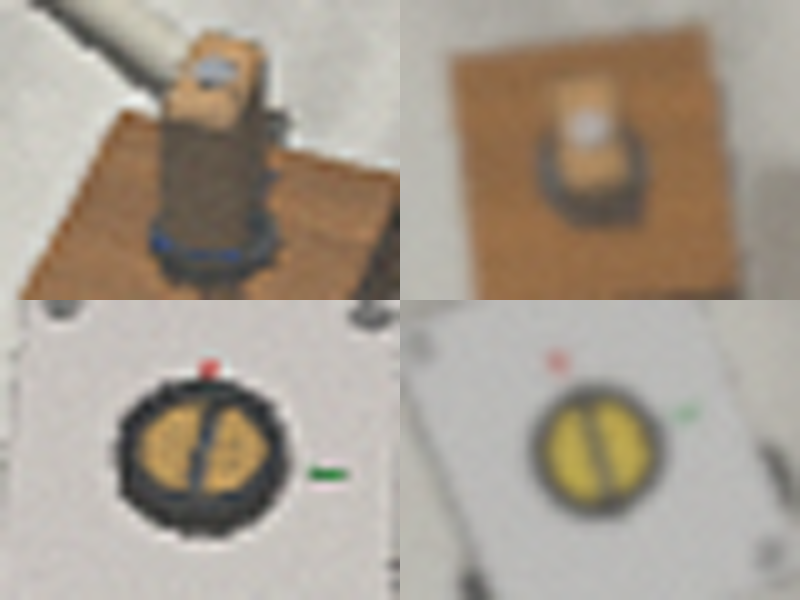

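Run:
```python
from h import *
s=lambda x,y,ox,oy:(ox+(x+.5)/10-.5,oy+(y+.5)/10-.5)
S1=lambda x,y:s(x,y,312,130);T1=lambda x,y:s(x-400,y,300,128)
S2=lambda x,y:s(x,y-300,310,206);T2=lambda x,y:s(x-400,y-300,331,199)
ang=lambda a,b:np.degrees(np.arctan2(*(b-a)[1::-1]))
print("cap",tri(S1(215,70),T1(587,128)), plane('scene',S1(215,70),.1),plane('top',T1(587,128),.1))
print("head",tri(S2(203,452),T2(600,452)),tri((329.523,220.43),(350.25,213.588)))
for z in(.049,.052): print(z,plane('scene',(329.523,220.43),z),plane('top',(350.25,213.588),z),plane('scene',S2(203,457),z),plane('top',T2(598,450),z))
print("slot ang",ang(plane('scene',S2(197,490),.05),plane('scene',S2(212,405),.05)),ang(plane('top',T2(610,495),.05),plane('top',T2(583,400),.05)))
rs,rt=plane('scene',S2(208,370),.049),plane('top',T2(558,360),.049)
gs,gt=plane('scene',S2(328,475),.049),plane('top',T2(687,413),.049)
print("red",rs,rt,"green",gs,gt)
print("edge handle",ang(plane('top',T1(570,190),.1),plane('top',T1(555,78),.1)),ang(plane('top',T1(628,183),.1),plane('top',T1(612,72),.1)))
print("block",[plane('top',T1(*c),.05) for c in((450,55),(705,28))],ang(plane('top',T1(735,285),.05),plane('top',T1(705,28),.05)))
```

```text
cap (array([0.59587461, 0.28490195, 0.09957811]), np.float64(0.0028579477935860268)) [0.59623972 0.28350955 0.1       ] [0.59507681 0.28614216 0.1       ]
head (array([0.41093155, 0.2072216 , 0.05423685]), np.float64(0.0023334127243745044)) (array([0.41133604, 0.20805039, 0.05437736]), np.float64(0.0022027976919344445))
0.049 [0.41595357 0.20896954 0.049     ] [0.41094704 0.20871257 0.049     ] [0.41430125 0.20749041 0.049     ] [0.41103912 0.20844957 0.049     ]
0.052 [0.41370406 0.2079339  0.052     ] [0.41086515 0.20888137 0.052     ] [0.41205808 0.20646045 0.052     ] [0.41095696 0.20861914 0.052     ]
slot ang 16.934208238556224 14.144138967603157
red [0.43544263 0.21609842 0.049     ] [0.4347684  0.21815997 0.049     ] green [0.42051577 0.18299103 0.049     ] [0.42006371 0.18501251 0.049     ]
edge handle 6.126481554453928 6.640585411138978
block [array([0.62651345, 0.32282611, 0.05      ]), array([0.63174332, 0.25537132, 0.05      ])] 5.0261780944519705
```

```bash
cat >> h.py <<'E'
from scipy.spatial.transform import Rotation as Ro
def cur():
    s=ctrl.get_state(); return s['tcp_pos'],Ro.from_quat(s['ee_rot']),s
def down(yaw):  # tool x at yaw deg, z down
    y=np.radians(yaw);c,s_=np.cos(y),np.sin(y)
    return Ro.from_matrix(np.array([[c,s_,0],[s_,-c,0],[0,0,-1.]]))
def plan(pos,yaw,n,grip,p0=None,R0=None,ccw=None):
    p,R,_=cur()
    if p0 is not None:p=np.array(p0)
    if R0 is not None:R=R0
    pos=np.array(pos);Rt=down(yaw)
    for k in range(n):
        f=1/(n-k)
        d=R.inv().apply((pos-p)*f); rv=(R.inv()*Rt).as_rotvec()
        if ccw is not None and np.sign(rv[2])!=(-1 if ccw else 1) and np.linalg.norm(rv)>2:
            a=np.linalg.norm(rv);rv=rv/a*(a-2*np.pi)
        rv=np.degrees(rv)*f
        d=np.round(d,4);rv=np.round(rv,2)
        print(str([d.tolist(),rv.tolist(),grip]).replace(' ',''),end=',' if k%5!=4 else '\n')
        p=p+R.apply(d);R=R*Ro.from_rotvec(np.radians(rv))
    print();return p,R
def st():
    p,R,s=cur();m=R.as_matrix()
    print('t',round(s['t'],2),'p',p.round(4),'yaw',np.degrees(np.arctan2(m[1,0],m[0,0])).round(2),'tilt',np.degrees(m[:2,2]).round(2),'F',s['wrist_force'].round(2),'T',s['wrist_torque'].round(3),'gap',round(s['finger_gap'],4),'q',s['qpos'].round(3))
E
python3 - <<'E'
from h import *
st(); plan((.5957,.285,.25),186,25,1,ccw=True)
E
```

```text
t 0.1 p [ 0.173  -0.6257  0.23  ] yaw 15.46 tilt [-0.05  0.13] F [-0.08  1.17 -0.78] T [-0.001  0.012 -0.011] gap 0.0858 q [ 1.203  0.384  0.044  1.599 -0.018  1.161 -0.05 ]
[[0.026,-0.0306,-0.0007],[-0.0,-0.01,-6.82],1],[[0.0295,-0.0273,-0.0007],[-0.0,-0.01,-6.82],1],[[0.0325,-0.0236,-0.0007],[-0.0,-0.01,-6.82],1],[[0.0351,-0.0196,-0.0008],[-0.0,-0.01,-6.82],1],[[0.0371,-0.0153,-0.0008],[-0.0,-0.01,-6.82],1]
[[0.0387,-0.0108,-0.0008],[-0.0,-0.01,-6.82],1],[[0.0397,-0.0061,-0.0008],[-0.0,-0.01,-6.82],1],[[0.0401,-0.0013,-0.0008],[-0.0,-0.01,-6.82],1],[[0.04,0.0034,-0.0008],[-0.0,-0.01,-6.82],1],[[0.0393,0.0082,-0.0008],[-0.0,-0.01,-6.82],1]
[[0.0381,0.0128,-0.0008],[-0.0,-0.01,-6.82],1],[[0.0363,0.0172,-0.0008],[-0.0,-0.01,-6.82],1],[[0.034,0.0214,-0.0008],[-0.0,-0.01,-6.82],1],[[0.0312,0.0253,-0.0008],[-0.0,-0.01,-6.82],1],[[0.028,0.0288,-0.0008],[-0.0,-0.01,-6.82],1]
[[0.0243,0.0319,-0.0008],[-0.0,-0.01,-6.82],1],[[0.0204,0.0346,-0.0008],[-0.0,-0.01,-6.82],1],[[0.0161,0.0368,-0.0008],[-0.0,-0.01,-6.82],1],[[0.0117,0.0384,-0.0008],[-0.01,-0.01,-6.83],1],[[0.007,0.0395,-0.0008],[-0.0,-0.01,-6.82],1]
[[0.0023,0.0401,-0.0008],[-0.01,-0.01,-6.83],1],[[-0.0025,0.0401,-0.0008],[-0.0,-0.01,-6.82],1],[[-0.0073,0.0395,-0.0008],[-0.01,-0.01,-6.83],1],[[-0.0119,0.0383,-0.0009],[-0.0,-0.01,-6.82],1],[[-0.0164,0.0367,-0.0008],[-0.01,-0.01,-6.83],1]
```

send_rows([
  [[0.026,-0.031,-0.005],[0,0,-6.8],1],
  [[0.03,-0.027,-0.005],[0,0,-6.8],1],
  [[0.033,-0.024,-0.005],[0,0,-6.8],1],
  [[0.035,-0.02,-0.005],[0,0,-6.8],1],
  [[0.037,-0.015,-0.005],[0,0,-6.8],1],
])

```text
t: 0.6
tcp_pos: [0.2587, -0.4415, 0.2559]
ee_rot: [0.907, 0.421, -0.0, -0.001]
wrist_force: [0.4, -0.3, 0.3]
finger_gap: 0.0854
```

send_rows([
  [[0.039,-0.011,0],[0,0,-6.8],1],
  [[0.04,-0.006,0],[0,0,-6.8],1],
  [[0.04,-0.001,0],[0,0,-6.8],1],
  [[0.04,0.003,0],[0,0,-6.8],1],
  [[0.039,0.008,0],[0,0,-6.8],1],
])

```text
t: 1.1
tcp_pos: [0.3433, -0.2595, 0.2559]
ee_rot: [0.745, 0.667, -0.0, -0.0]
wrist_force: [0.3, -0.1, 0.1]
finger_gap: 0.0852
```

send_rows([
  [[0.038,0.013,0],[0,0,-6.8],1],
  [[0.036,0.017,0],[0,0,-6.8],1],
  [[0.034,0.021,0],[0,0,-6.8],1],
  [[0.031,0.025,0],[0,0,-6.8],1],
  [[0.028,0.029,0],[0,0,-6.8],1],
])

```text
t: 1.6
tcp_pos: [0.428, -0.0787, 0.256]
ee_rot: [0.517, 0.856, -0.0, -0.0]
wrist_force: [-0.0, -0.5, 0.5]
finger_gap: 0.0851
```

Run:
```python
from h import *
st(); plan((.5957,.285,.18),186,10,0.7,ccw=True)
```

```text
t 1.6 p [ 0.428  -0.0787  0.256 ] yaw 117.72 tilt [-0.03 -0.03] F [-0.01 -0.47  0.52] T [-0.091 -0.053 -0.006] gap 0.0851 q [ 0.674 -0.035 -0.568  2.033 -0.02   1.139  0.599]
[[0.0244,0.0318,0.0076],[-0.0,-0.0,-6.83],0.7],[[0.0204,0.0344,0.0076],[-0.0,-0.0,-6.83],0.7],[[0.0162,0.0366,0.0076],[-0.0,-0.0,-6.83],0.7],[[0.0117,0.0383,0.0076],[-0.0,-0.0,-6.83],0.7],[[0.0071,0.0394,0.0076],[-0.01,-0.0,-6.83],0.7]
[[0.0024,0.04,0.0076],[-0.0,-0.0,-6.83],0.7],[[-0.0024,0.04,0.0075],[-0.0,-0.0,-6.82],0.7],[[-0.0071,0.0394,0.0076],[-0.01,-0.01,-6.83],0.7],[[-0.0118,0.0383,0.0075],[-0.0,-0.0,-6.82],0.7],[[-0.0163,0.0367,0.0076],[-0.01,-0.01,-6.83],0.7]
```

send_rows([
  [[0.024,0.032,0.008],[0,0,-6.8],0.7],
  [[0.02,0.034,0.008],[0,0,-6.8],0.7],
  [[0.016,0.037,0.008],[0,0,-6.8],0.7],
  [[0.012,0.038,0.008],[0,0,-6.8],0.7],
  [[0.007,0.039,0.008],[0,0,-6.8],0.7],
])

```text
t: 2.1
tcp_pos: [0.5133, 0.1012, 0.2156]
ee_rot: [0.244, 0.97, -0.0, -0.0]
wrist_force: [1.0, -0.6, -0.1]
finger_gap: 0.06
```

send_rows([
  [[0.002,0.04,0.008],[0,0,-6.8],0.7],
  [[-0.002,0.04,0.008],[0,0,-6.8],0.7],
  [[-0.007,0.039,0.008],[0,0,-6.8],0.7],
  [[-0.012,0.038,0.008],[0,0,-6.8],0.7],
  [[-0.016,0.037,0.008],[0,0,-6.8],0.7],
])

```text
t: 2.6
tcp_pos: [0.5986, 0.2815, 0.175]
ee_rot: [-0.05, 0.999, -0.0, -0.001]
wrist_force: [-0.2, -0.2, 0.8]
finger_gap: 0.0598
```

Run:
```python
from h import *
st()
def z(im,x,y,w,h,f): return cv2.resize(im[y:y+h,x:x+w],None,fx=f,fy=f,interpolation=cv2.INTER_CUBIC)
a=imaging.get_image("scene");b=imaging.get_image("top")
cv2.imwrite("pics/s1.png",a);cv2.imwrite("pics/t1.png",b)
cv2.imwrite("pics/z2.png",np.hstack([z(a,280,60,100,150,4),z(b,270,70,100,150,4)]))
p,R,_=cur()
for n in("scene","top"):print(n,proj(n,p),proj(n,p-R.apply([0,0,.0187])))
```

```text
t 2.6 p [0.5986 0.2815 0.175 ] yaw -174.31 tilt [-0.07 -0.06] F [-0.18 -0.21  0.82] T [ 0.025 -0.05  -0.044] gap 0.0598 q [ 0.091  0.598 -0.819  1.584  0.464  1.166  0.842]
scene [331.56119539 108.99852167] [331.65175255 101.67852378]
top [316.88351079 132.98933082] [316.68668786 131.02820771]
```

View pics/z2.png

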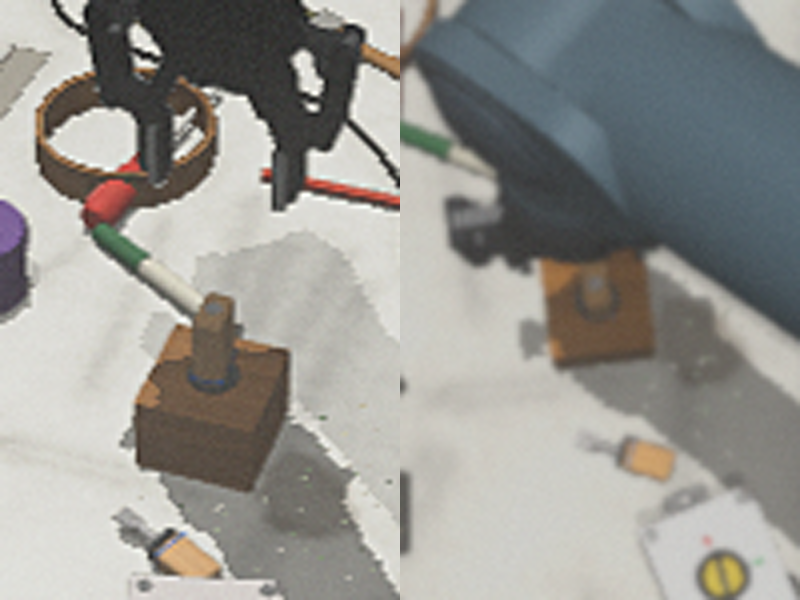

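Run:
```python
from h import *
a=cv2.imread("pics/s1.png")
c=cv2.resize(a[75:125,305:365],None,fx=12,fy=12,interpolation=cv2.INTER_CUBIC)
c=cv2.convertScaleAbs(c,alpha=1.8,beta=20)
p,R,_=cur()
for off in([0,0,0],[0,.03,0],[0,-.03,0],[.011,.03,0],[-.011,.03,0],[.011,-.03,0],[-.011,-.03,0],[0,0,.075-.001]):
    u=proj('scene',p+R.apply(off)); q=((u+.5-np.array([305,75]))*12-.5).astype(int); print(off,u.round(1)); cv2.circle(c,tuple(map(int,q)),3,(0,0,255) if off[0]==0 else (0,255,255),-1)
cv2.imwrite("pics/z3.png",c)
```

```text
[0, 0, 0] [331.6 109. ]
[0, 0.03, 0] [318.  106.1]
[0, -0.03, 0] [345.4 111.9]
[0.011, 0.03, 0] [316.2 109.2]
[-0.011, 0.03, 0] [319.7 103. ]
[0.011, -0.03, 0] [343.7 115.1]
[-0.011, -0.03, 0] [347.  108.8]
[0, 0, 0.074] [331.2 136.2]
```

View pics/z3.png

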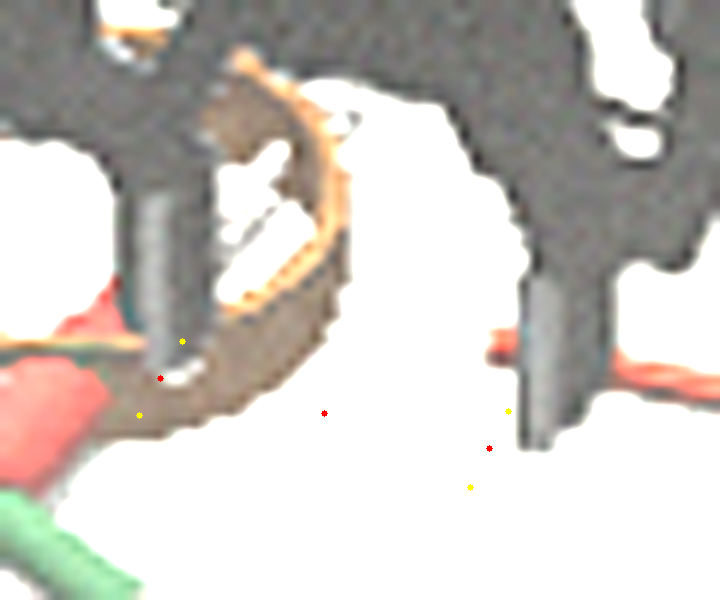

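Run:
```python
from h import *
plan((.595,.2868,.061),185.9,5,0.6)
```

```text
[[0.0002,-0.0002,0.0225],[0.07,-0.05,0.01],0.6],[[0.0002,-0.0002,0.0226],[0.07,-0.04,0.0],0.6],[[0.0002,-0.0002,0.0225],[0.07,-0.05,0.01],0.6],[[0.0003,-0.0001,0.0226],[0.07,-0.04,0.0],0.6],[[0.0002,-0.0001,0.0225],[0.06,-0.05,0.01],0.6]
```

send_rows([
  [[0.0002,-0.0002,0.0225],[0,0,0],0.6],
  [[0.0002,-0.0002,0.0225],[0,0,0],0.6],
  [[0.0002,-0.0002,0.0225],[0,0,0],0.6],
  [[0.0002,-0.0002,0.0225],[0,0,0],0.6],
  [[0.0002,-0.0002,0.0225],[0,0,0],0.6],
])

```text
t: 3.2
tcp_pos: [0.597, 0.2783, 0.0626]
ee_rot: [-0.047, 0.999, -0.001, -0.0]
wrist_force: [-0.4, -0.3, -0.1]
finger_gap: 0.0514
```

Run:
```python
from h import *
st()
def z(im,x,y,w,h,f): return cv2.resize(im[y:y+h,x:x+w],None,fx=f,fy=f,interpolation=cv2.INTER_CUBIC)
a=imaging.get_image("scene");st()
cv2.imwrite("pics/s2.png",a)
cv2.imwrite("pics/z4.png",z(a,280,90,100,100,6))
p,R,_=cur()
for n in("scene","top"):print(n,proj(n,p),proj(n,p-R.apply([0,0,.0187])))
```

```text
t 3.2 p [0.597  0.2783 0.0626] yaw -174.64 tilt [-0.03 -0.08] F [-0.42 -0.25 -0.06] T [ 0.009 -0.009 -0.049] gap 0.0514 q [ 0.047  0.715 -0.746  1.658  0.561  0.995  0.772]
t 3.25 p [0.5943 0.2765 0.0581] yaw -174.63 tilt [-0.4  -0.26] F [-0.71 -0.23 -2.12] T [-0.055  0.108  0.026] gap 0.0513 q [ 0.047  0.719 -0.743  1.662  0.561  0.994  0.772]
scene [335.46434311 152.17999344] [335.52736063 145.89127016]
top [322.3802436  143.98977991] [322.23385627 142.44118054]
```

View pics/z4.png

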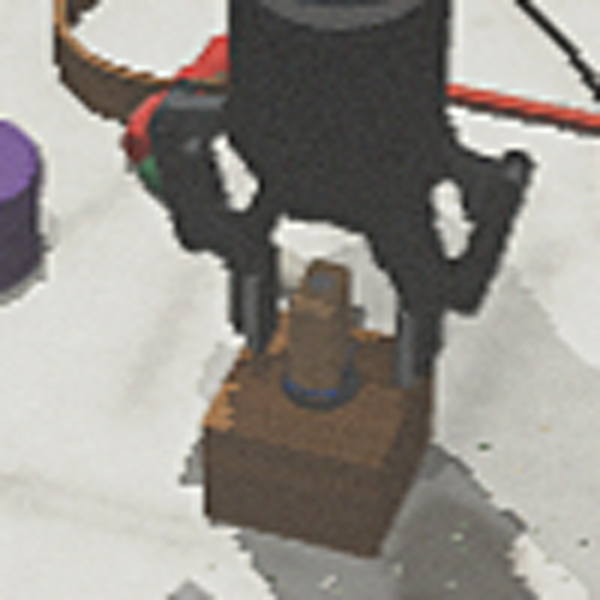

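```bash
cat >> h.py <<'E'
import json,os
def dead():
    p=np.array([.173,-.626,.231]);R=Ro.from_quat([9.90909793e-01,1.34522595e-01,-2.40268472e-04,-1.18145652e-03]);
    R=down(15.46)
    out=[]
    for l in open('rows.txt'):
        l=l.strip()
        if not l: continue
        for d,r,g in json.loads(l):
            p=p+R.apply(d);R=R*Ro.from_rotvec(np.radians(r))
        out.append((p,R))
    return p,R,out
E
cat > rows.txt <<'E'
[[[0.026, -0.031, -0.005], [0, 0, -6.8], 1], [[0.03, -0.027, -0.005], [0, 0, -6.8], 1], [[0.033, -0.024, -0.005], [0, 0, -6.8], 1], [[0.035, -0.02, -0.005], [0, 0, -6.8], 1], [[0.037, -0.015, -0.005], [0, 0, -6.8], 1]]
[[[0.039, -0.011, 0], [0, 0, -6.8], 1], [[0.04, -0.006, 0], [0, 0, -6.8], 1], [[0.04, -0.001, 0], [0, 0, -6.8], 1], [[0.04, 0.003, 0], [0, 0, -6.8], 1], [[0.039, 0.008, 0], [0, 0, -6.8], 1]]
[[[0.038, 0.013, 0], [0, 0, -6.8], 1], [[0.036, 0.017, 0], [0, 0, -6.8], 1], [[0.034, 0.021, 0], [0, 0, -6.8], 1], [[0.031, 0.025, 0], [0, 0, -6.8], 1], [[0.028, 0.029, 0], [0, 0, -6.8], 1]]
[[[0.024, 0.032, 0.008], [0, 0, -6.8], 0.7], [[0.02, 0.034, 0.008], [0, 0, -6.8], 0.7], [[0.016, 0.037, 0.008], [0, 0, -6.8], 0.7], [[0.012, 0.038, 0.008], [0, 0, -6.8], 0.7], [[0.007, 0.039, 0.008], [0, 0, -6.8], 0.7]]
[[[0.002, 0.04, 0.008], [0, 0, -6.8], 0.7], [[-0.002, 0.04, 0.008], [0, 0, -6.8], 0.7], [[-0.007, 0.039, 0.008], [0, 0, -6.8], 0.7], [[-0.012, 0.038, 0.008], [0, 0, -6.8], 0.7], [[-0.016, 0.037, 0.008], [0, 0, -6.8], 0.7]]
[[[0.0002, -0.0002, 0.0225], [0, 0, 0], 0.6], [[0.0002, -0.0002, 0.0225], [0, 0, 0], 0.6], [[0.0002, -0.0002, 0.0225], [0, 0, 0], 0.6], [[0.0002, -0.0002, 0.0225], [0, 0, 0], 0.6], [[0.0002, -0.0002, 0.0225], [0, 0, 0], 0.6]]
E
python3 - <<'E'
from h import *
p,R,o=dead()
for a,b in o: print(a.round(4),b.as_quat().round(3))
st()
E
```

```text
[ 0.2582 -0.443   0.256 ] [0.908 0.418 0.    0.   ]
[ 0.343  -0.2609  0.256 ] [0.746 0.666 0.    0.   ]
[ 0.4279 -0.0797  0.256 ] [0.519 0.855 0.    0.   ]
[0.5129 0.1005 0.216 ] [0.246 0.969 0.    0.   ]
[0.5978 0.2814 0.176 ] [-0.048  0.999  0.     0.   ]
[0.5969 0.2803 0.0635] [-0.048  0.999  0.     0.   ]
t 3.25 p [0.5943 0.2765 0.0581] yaw -174.63 tilt [-0.4  -0.26] F [-0.71 -0.23 -2.12] T [-0.055  0.108  0.026] gap 0.0513 q [ 0.047  0.719 -0.743  1.662  0.561  0.994  0.772]
```

send_rows([
  [[0,0,0],[0,0,0],0.6],
  [[0,0,0],[0,0,0],0.6],
])

```text
t: 3.45
tcp_pos: [0.5977, 0.2797, 0.0647]
ee_rot: [-0.047, 0.999, 0.0, 0.0]
wrist_force: [-0.8, -0.3, 1.0]
finger_gap: 0.0513
```

Run:
```python
from h import *
st();st()
```

```text
t 3.45 p [0.5977 0.2797 0.0647] yaw -174.58 tilt [0.06 0.02] F [-0.85 -0.25  1.01] T [ 0.085 -0.01   0.026] gap 0.0513 q [ 0.047  0.714 -0.748  1.656  0.56   0.997  0.773]
t 3.45 p [0.5977 0.2797 0.0647] yaw -174.58 tilt [0.06 0.02] F [-0.85 -0.25  1.01] T [ 0.085 -0.01   0.026] gap 0.0513 q [ 0.047  0.714 -0.748  1.656  0.56   0.997  0.773]
```

send_rows([
  [[0.001,0.005,0.0025],[0,0,0],0.6],
  [[0,0,0],[0,0,0],0.2],
  [[0,0,0],[0,0,0],0],
  [[0,0,0],[0,0,0],0],
  [[0,0,0],[0,0,0],0],
])

```text
t: 3.95
tcp_pos: [0.5961, 0.2852, 0.0621]
ee_rot: [-0.048, 0.999, 0.0, 0.0]
wrist_force: [-0.6, -0.5, 2.8]
finger_gap: 0.0172
```

send_rows([
  [[0,0,0],[0,0,0],0],
  [[0,0,0],[0,0,0],0],
])

```text
t: 4.15
tcp_pos: [0.596, 0.2852, 0.0621]
ee_rot: [-0.048, 0.999, 0.0, 0.0]
wrist_force: [-1.2, 0.7, 4.5]
finger_gap: 0.0173
```

```bash
cat >> rows.txt <<'E'
[[[0.001, 0.005, 0.0025], [0, 0, 0], 0.6]]
E
python3 - <<'E'
from h import *
st()
a=imaging.get_image("scene")
cv2.imwrite("pics/z5.png",cv2.resize(a[90:190,280:380],None,fx=6,fy=6,interpolation=cv2.INTER_CUBIC))
E
```

```text
t 4.15 p [0.596  0.2852 0.0621] yaw -174.54 tilt [0.05 0.05] F [-1.22  0.75  4.52] T [ 0.071  0.18  -0.043] gap 0.0173 q [ 0.037  0.719 -0.747  1.655  0.563  0.994  0.764]
```

View pics/z5.png

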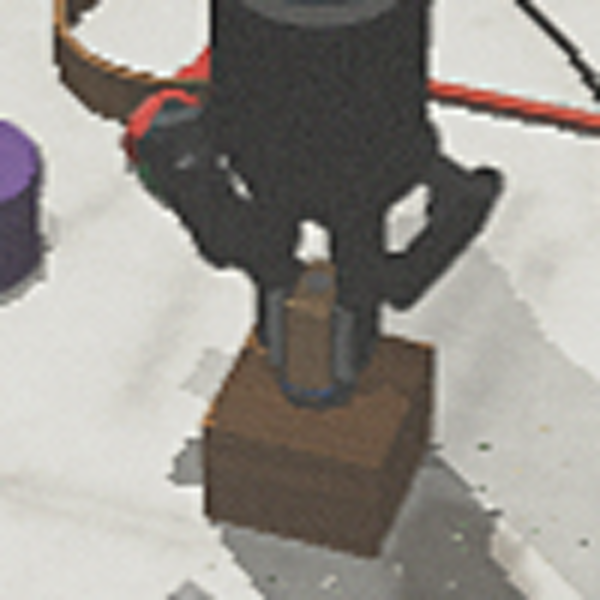

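send_rows([
  [[0,0,-0.01],[0,0,0],0],
  [[0,0,-0.02],[0,0,0],0],
  [[0,0,-0.025],[0,0,0],0],
  [[0,0,-0.025],[0,0,0],0],
  [[0,0,-0.02],[0,0,0],0],
])

```text
t: 4.7
tcp_pos: [0.5964, 0.2849, 0.1642]
ee_rot: [-0.048, 0.999, 0.0, 0.001]
wrist_force: [0.4, -1.1, -0.3]
finger_gap: 0.0174
```

```bash
cat >> rows.txt <<'E'
[[[0, 0, -0.1], [0, 0, 0], 0]]
E
python3 - <<'E'
from h import *
p,R,_=dead();st();print(p)
plan((.411,.208,.138),195.5,10,0,p0=p,R0=R)
E
```

```text
t 4.7 p [0.5964 0.2849 0.1642] yaw -174.55 tilt [0.12 0.05] F [ 0.42 -1.08 -0.31] T [0.042 0.028 0.021] gap 0.0174 q [ 0.084  0.605 -0.815  1.597  0.473  1.144  0.825]
[0.59547752 0.28518534 0.161     ]
[[0.0191,-0.0059,0.0023],[0.0,0.0,-1.0],0],[[0.0192,-0.0056,0.0023],[0.0,0.0,-1.0],0],[[0.0193,-0.0053,0.0023],[0.0,0.0,-1.01],0],[[0.0194,-0.0049,0.0023],[0.0,0.0,-1.0],0],[[0.0195,-0.0046,0.0023],[0.0,0.0,-1.01],0]
[[0.0195,-0.0042,0.0023],[0.0,0.0,-1.0],0],[[0.0196,-0.0039,0.0023],[0.0,0.0,-1.01],0],[[0.0197,-0.0035,0.0023],[0.0,0.0,-1.0],0],[[0.0197,-0.0032,0.0023],[0.0,0.0,-1.01],0],[[0.0198,-0.0029,0.0023],[0.0,0.0,-1.0],0]
```

send_rows([
  [[0.019,-0.006,0.002],[0,0,-1],0],
  [[0.019,-0.0055,0.002],[0,0,-1],0],
  [[0.019,-0.0055,0.002],[0,0,-1],0],
  [[0.0195,-0.005,0.002],[0,0,-1],0],
  [[0.0195,-0.005,0.002],[0,0,-1],0],
])

```text
t: 5.2
tcp_pos: [0.5036, 0.2451, 0.1523]
ee_rot: [-0.092, 0.996, -0.0, 0.001]
wrist_force: [0.7, 0.5, -0.5]
finger_gap: 0.0171
```

send_rows([
  [[0.0195,-0.004,0.002],[0,0,-1],0],
  [[0.0195,-0.004,0.002],[0,0,-1],0],
  [[0.0195,-0.0035,0.002],[0,0,-1],0],
  [[0.0195,-0.003,0.002],[0,0,-1],0],
  [[0.02,-0.003,0.002],[0,0,-1],0],
])

```text
t: 5.7
tcp_pos: [0.4116, 0.207, 0.1421]
ee_rot: [-0.135, 0.991, -0.0, 0.001]
wrist_force: [-0.1, -0.7, 0.1]
finger_gap: 0.0172
```

send_rows([
  [[0,0,0],[0,0,0],0],
  [[0,0,0],[0,0,0],0],
  [[0,0,0],[0,0,0],0],
])

```text
t: 6.0
tcp_pos: [0.4136, 0.2078, 0.1423]
ee_rot: [-0.134, 0.991, 0.0, 0.001]
wrist_force: [0.5, 0.6, -0.6]
finger_gap: 0.0172
```

```bash
cat >> rows.txt <<'E'
[[[0.019, -0.006, 0.002], [0, 0, -1], 0], [[0.019, -0.0055, 0.002], [0, 0, -1], 0], [[0.019, -0.0055, 0.002], [0, 0, -1], 0], [[0.0195, -0.005, 0.002], [0, 0, -1], 0], [[0.0195, -0.005, 0.002], [0, 0, -1], 0]]
[[[0.0195, -0.004, 0.002], [0, 0, -1], 0], [[0.0195, -0.004, 0.002], [0, 0, -1], 0], [[0.0195, -0.0035, 0.002], [0, 0, -1], 0], [[0.0195, -0.003, 0.002], [0, 0, -1], 0], [[0.02, -0.003, 0.002], [0, 0, -1], 0]]
E
python3 - <<'E'
from h import *
p,R,_=dead();print(p);st()
a=imaging.get_image("scene");b=imaging.get_image("top");st()
cv2.imwrite("pics/s6.png",a);cv2.imwrite("pics/t6.png",b)
c=cv2.resize(a[170:240,290:370],None,fx=10,fy=8.5,interpolation=cv2.INTER_CUBIC)
c=cv2.resize(a[170:240,290:370],None,fx=8,fy=8,interpolation=cv2.INTER_CUBIC)
cv2.imwrite("pics/z6.png",cv2.convertScaleAbs(c,alpha=1.3,beta=15))
d=cv2.resize(b[160:250,300:400],None,fx=6,fy=6,interpolation=cv2.INTER_CUBIC)
cv2.imwrite("pics/z6t.png",d)
E
```

```text
[0.41184851 0.20768147 0.141     ]
t 6.0 p [0.4136 0.2078 0.1423] yaw -164.57 tilt [0.13 0.07] F [ 0.49  0.55 -0.63] T [-0.053 -0.002  0.039] gap 0.0172 q [ 0.368  0.279 -1.007  2.08   0.295  0.928  1.039]
t 6.1 p [0.4134 0.2079 0.1419] yaw -164.57 tilt [0.07 0.08] F [ 0.69 -0.33 -0.76] T [-0.019  0.007  0.015] gap 0.0172 q [ 0.367  0.279 -1.007  2.08   0.295  0.929  1.039]
```

View pics/z6.png

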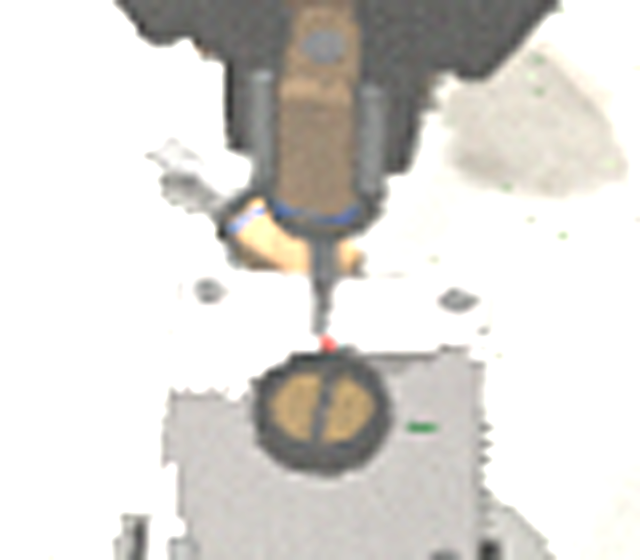

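View pics/z6t.png

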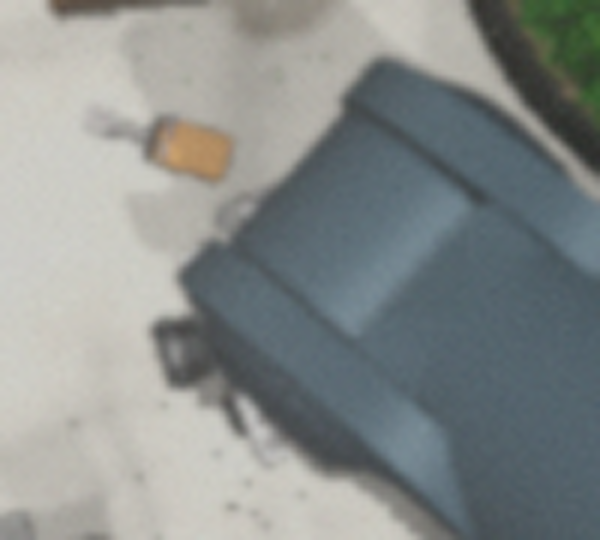

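Run:
```python
from h import *
a=cv2.imread("pics/s6.png")
s=lambda x,y:(290+(x+.5)/8-.5,170+(y+.5)/8-.5)
for zh in(.052,.0542,.056):print('slot ctr',zh,plane('scene',s(322,411),zh),plane('scene',(329.523,220.43),zh))
p,R,_=dead()
for n,pp in(('dead',p),('meas',cur()[0])):
  for dx in(-.007,0,.007):
    t=pp+R.apply([dx,0,.0525]);u=proj('scene',t);print(n,dx,t.round(4),u.round(2),'in crop',((u+.5-[290,170])*8-.5).round(0))
for h in (-.02,0.0,):
    pass
print('sh top',[ ((proj('scene',p+R.apply([0,0,.0525-.014-k]))+.5-[290,170])*8-.5).round(0) for k in(0,.028)])
print('cap',((proj('scene',p+R.apply([0,0,.0525-.092]))+.5-[290,170])*8-.5).round(0))
c=cv2.resize(a[195:235,312:352],None,fx=15,fy=15,interpolation=cv2.INTER_CUBIC)
cv2.imwrite("pics/z7.png",c)
```

```text
slot ctr 0.052 [0.41275746 0.20686418 0.052     ] [0.41370406 0.2079339  0.052     ]
slot ctr 0.0542 [0.41111049 0.20610773 0.0542    ] [0.41205442 0.20717443 0.0542    ]
slot ctr 0.056 [0.40976298 0.20548882 0.056     ] [0.41070471 0.20655304 0.056     ]
dead -0.007 [0.4186 0.2095 0.0885] [329.82 206.44] in crop [322. 295.]
dead 0 [0.4118 0.2077 0.0885] [329.24 209.13] in crop [317. 317.]
dead 0.007 [0.4051 0.2058 0.0885] [328.65 211.84] in crop [313. 338.]
meas -0.007 [0.4201 0.2097 0.0894] [330.06 205.56] in crop [324. 288.]
meas 0 [0.4134 0.2079 0.0894] [329.48 208.24] in crop [319. 309.]
meas 0.007 [0.4066 0.206  0.0894] [328.89 210.95] in crop [315. 331.]
sh top [array([317., 278.]), array([317., 199.])]
cap [317.  49.]
```

View pics/z7.png

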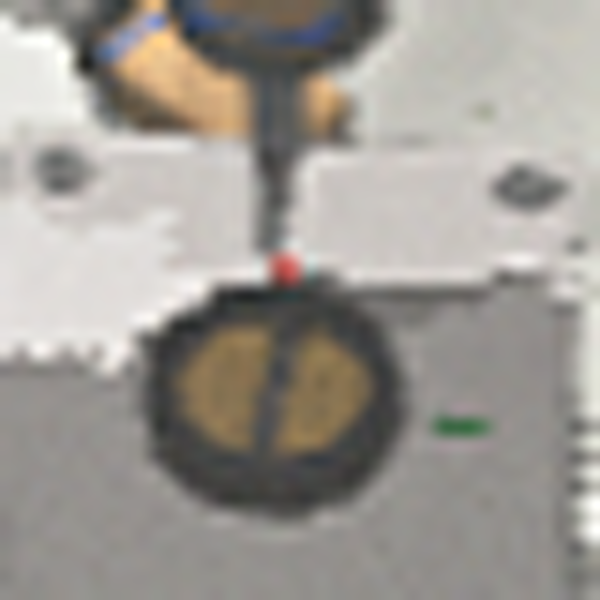

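send_rows([
  [[0,0,0.01],[0,0,0],0],
  [[0,0,0.01],[0,0,0],0],
  [[0,0,0.008],[0,0,0],0],
  [[0,0,0],[0,0,0],0],
  [[0,0,0],[0,0,0],0],
])

```text
t: 6.6
tcp_pos: [0.4116, 0.2073, 0.1127]
ee_rot: [-0.135, 0.991, 0.0, -0.001]
wrist_force: [0.7, 0.8, -1.3]
finger_gap: 0.0173
```

```bash
cat >> rows.txt <<'E'
[[[0, 0, 0.028], [0, 0, 0], 0]]
E
python3 - <<'E'
from h import *
p,R,_=dead();print(p);st()
a=imaging.get_image("scene");st()
c=cv2.resize(a[195:235,312:352],None,fx=15,fy=15,interpolation=cv2.INTER_CUBIC)
cv2.imwrite("pics/z8.png",cv2.convertScaleAbs(c,alpha=1.4,beta=15))
E
```

```text
[0.41184851 0.20768147 0.113     ]
t 6.6 p [0.4116 0.2073 0.1127] yaw -164.51 tilt [-0.08  0.  ] F [ 0.65  0.76 -1.29] T [0.041 0.007 0.003] gap 0.0173 q [ 0.325  0.332 -0.972  2.104  0.356  0.879  0.987]
t 6.65 p [0.412  0.2074 0.1131] yaw -164.52 tilt [-0.02  0.02] F [-0.3   0.78 -1.12] T [-0.001 -0.073  0.023] gap 0.0174 q [ 0.326  0.331 -0.973  2.103  0.356  0.879  0.987]
```

View pics/z8.png

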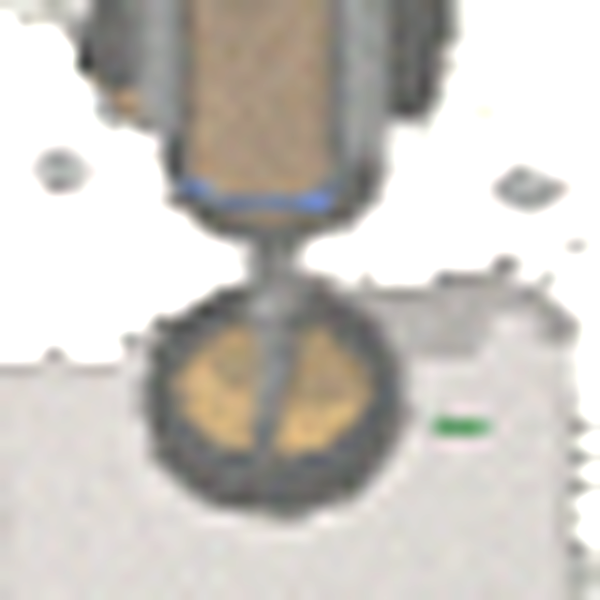

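send_rows([
  [[0,0,0.002],[0,0,0],0],
  [[0,0,0.002],[0,0,0],0],
  [[0,0,0.001],[0,0,0],0],
  [[0,0,0],[0,0,0],0],
])

```text
t: 7.05
tcp_pos: [0.412, 0.2071, 0.1082]
ee_rot: [-0.135, 0.991, -0.0, -0.0]
wrist_force: [0.1, -0.3, -1.7]
finger_gap: 0.0172
```

send_rows([
  [[0,0,0.001],[0,0,0],0],
  [[0,0,0.001],[0,0,0],0],
  [[0,0,0],[0,0,0],0],
])

```text
t: 7.35
tcp_pos: [0.412, 0.2071, 0.1062]
ee_rot: [-0.134, 0.991, -0.0, -0.0]
wrist_force: [0.5, -0.1, -1.3]
finger_gap: 0.0172
```

send_rows([
  [[0,0,0.001],[0,0,0],0],
  [[0,0,0.001],[0,0,0],0],
  [[0,0,0],[0,0,0],0],
])

```text
t: 7.65
tcp_pos: [0.412, 0.2071, 0.1041]
ee_rot: [-0.135, 0.991, -0.0, -0.0]
wrist_force: [0.6, -0.4, -0.6]
finger_gap: 0.0171
```

```bash
cat >> rows.txt <<'E'
[[[0, 0, 0.009], [0, 0, 0], 0]]
E
python3 - <<'E'
from h import *
p,R,_=dead();print(p);st()
a=imaging.get_image("scene");st()
c=cv2.resize(a[195:235,312:352],None,fx=15,fy=15,interpolation=cv2.INTER_CUBIC)
cv2.imwrite("pics/z9.png",cv2.convertScaleAbs(c,alpha=1.4,beta=15))
E
```

```text
[0.41184851 0.20768147 0.104     ]
t 7.65 p [0.412  0.2071 0.1041] yaw -164.54 tilt [-0.02 -0.01] F [ 0.58 -0.37 -0.57] T [ 0.043  0.037 -0.034] gap 0.0171 q [ 0.312  0.347 -0.96   2.11   0.376  0.863  0.97 ]
t 7.7 p [0.412  0.2072 0.1042] yaw -164.53 tilt [-0.01 -0.  ] F [-0.17  0.59 -0.7 ] T [ 0.042  0.036 -0.038] gap 0.0176 q [ 0.312  0.347 -0.96   2.11   0.376  0.863  0.971]
```

View pics/z9.png

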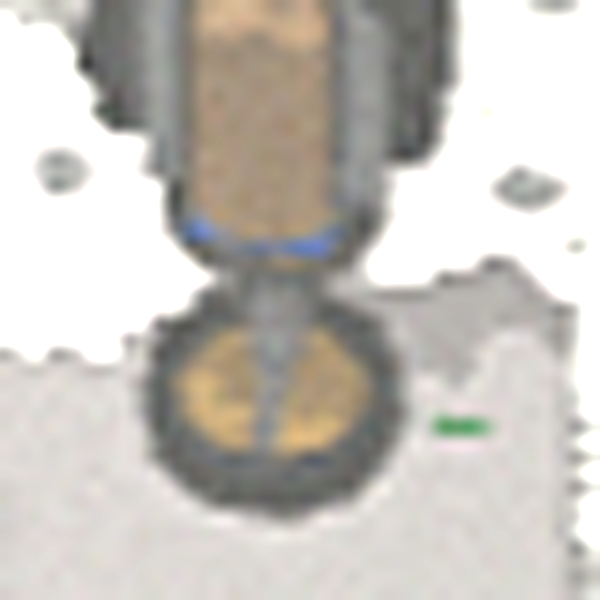

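send_rows([
  [[0,0,0.001],[0,0,0],0],
  [[0,0,0],[0,0,0],0],
])

```text
t: 7.9
tcp_pos: [0.4122, 0.2073, 0.1033]
ee_rot: [-0.135, 0.991, 0.0, 0.0]
wrist_force: [0.1, 0.1, -0.3]
finger_gap: 0.0176
```

send_rows([
  [[0,0,0.001],[0,0,0],0],
  [[0,0,0],[0,0,0],0],
])

```text
t: 8.1
tcp_pos: [0.4124, 0.2074, 0.1032]
ee_rot: [-0.134, 0.991, -0.0, 0.0]
wrist_force: [-1.5, -1.3, 6.3]
finger_gap: 0.0171
```

send_rows([
  [[0,0,-0.0005],[0,0,4],0],
  [[0,0,0],[0,0,4],0],
  [[0,0,0],[0,0,4],0],
  [[0,0,0],[0,0,4],0],
  [[0,0,0],[0,0,4],0],
])

```text
t: 8.6
tcp_pos: [0.4126, 0.2076, 0.1032]
ee_rot: [0.041, 0.999, 0.0, 0.001]
wrist_force: [0.0, -0.3, 1.4]
finger_gap: 0.0172
```

```bash
cat >> rows.txt <<'E'
[[[0, 0, 0.0015], [0, 0, 20], 0]]
E
python3 - <<'E'
from h import *
p,R,_=dead();print(p);st()
a=imaging.get_image("scene");st()
c=cv2.resize(a[195:235,312:352],None,fx=15,fy=15,interpolation=cv2.INTER_CUBIC)
cv2.imwrite("pics/z10.png",cv2.convertScaleAbs(c,alpha=1.4,beta=15))
E
```

```text
[0.41184851 0.20768147 0.1025    ]
t 8.6 p [0.4126 0.2076 0.1032] yaw 175.32 tilt [0.06 0.02] F [ 0.04 -0.25  1.39] T [-0.058  0.019  0.09 ] gap 0.0172 q [ 0.25   0.324 -0.888  2.112  0.336  0.848  0.651]
t 8.65 p [0.4126 0.2075 0.1033] yaw 175.22 tilt [0.07 0.01] F [0.22 0.23 2.21] T [ 0.015 -0.002 -0.023] gap 0.0175 q [ 0.25   0.324 -0.887  2.112  0.336  0.848  0.649]
```

View pics/z10.png

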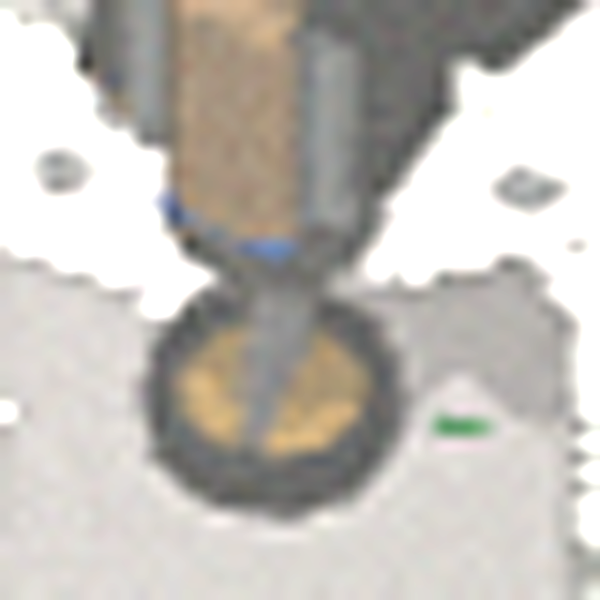

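send_rows([
  [[0,0,0],[0,0,5],0],
  [[0,0,0],[0,0,5],0],
  [[0,0,0],[0,0,5],0],
  [[0,0,0],[0,0,5],0],
  [[0,0,0],[0,0,5],0],
])

```text
t: 9.15
tcp_pos: [0.4126, 0.2073, 0.1033]
ee_rot: [0.256, 0.967, 0.0, 0.001]
wrist_force: [-0.1, 0.3, 3.1]
finger_gap: 0.0173
```

```bash
cat >> rows.txt <<'E'
[[[0, 0, 0], [0, 0, 25], 0]]
E
python3 - <<'E'
from h import *
p,R,_=dead();print(p);st()
a=imaging.get_image("scene");st()
c=cv2.resize(a[195:235,312:352],None,fx=15,fy=15,interpolation=cv2.INTER_CUBIC)
cv2.imwrite("pics/z11.png",cv2.convertScaleAbs(c,alpha=1.4,beta=15))
E
```

```text
[0.41184851 0.20768147 0.1025    ]
t 9.15 p [0.4126 0.2073 0.1033] yaw 150.35 tilt [ 0.06 -0.01] F [-0.14  0.3   3.14] T [-0.183  0.049  0.107] gap 0.0173 q [ 0.178  0.299 -0.804  2.114  0.291  0.837  0.253]
t 9.2 p [0.4126 0.2073 0.1032] yaw 150.21 tilt [ 0.06 -0.01] F [ 0.02 -0.54  1.42] T [-0.086  0.048  0.064] gap 0.0175 q [ 0.178  0.299 -0.803  2.114  0.291  0.837  0.25 ]
```

View pics/z11.png

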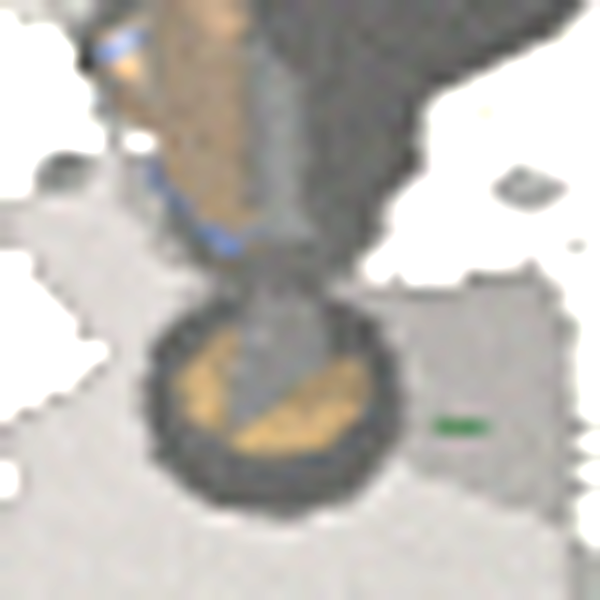

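send_rows([
  [[0,0,0],[0,0,5],0],
  [[0,0,0],[0,0,5],0],
  [[0,0,0],[0,0,5],0],
  [[0,0,0],[0,0,5],0],
  [[0,0,0],[0,0,5],0],
])

```text
t: 9.7
tcp_pos: [0.4125, 0.2071, 0.1032]
ee_rot: [0.458, 0.889, -0.0, 0.0]
wrist_force: [-0.8, -0.8, 3.4]
finger_gap: 0.0176
```

Run:
```python
from h import *
st()
```

```text
t 9.7 p [0.4125 0.2071 0.1032] yaw 125.45 tilt [ 0.04 -0.04] F [-0.75 -0.83  3.42] T [-0.264  0.115  0.162] gap 0.0176 q [ 0.109  0.28  -0.725  2.117  0.253  0.829 -0.15 ]
```

send_rows([
  [[0,0,0],[0,0,4],0],
  [[0,0,0],[0,0,4],0],
  [[0,0,0],[0,0,4],0],
])

```text
t: 10.0
tcp_pos: [0.4123, 0.2071, 0.1032]
ee_rot: [0.548, 0.836, -0.0, 0.0]
wrist_force: [-1.2, -0.5, 4.6]
finger_gap: 0.0174
```

```bash
cat >> rows.txt <<'E'
[[[0, 0, 0], [0, 0, 37], 0]]
E
python3 - <<'E'
from h import *
p,R,_=dead();print(p);st()
a=imaging.get_image("scene");st()
c=cv2.resize(a[195:235,312:352],None,fx=15,fy=15,interpolation=cv2.INTER_CUBIC)
cv2.imwrite("pics/z12.png",cv2.convertScaleAbs(c,alpha=1.4,beta=15))
E
```

```text
[0.41184851 0.20768147 0.1025    ]
t 10.0 p [0.4123 0.2071 0.1032] yaw 113.52 tilt [ 0.03 -0.05] F [-1.19 -0.47  4.59] T [-0.13   0.309  0.122] gap 0.0174 q [ 0.077  0.272 -0.69   2.118  0.236  0.826 -0.345]
t 10.05 p [0.4123 0.2072 0.1032] yaw 113.38 tilt [ 0.02 -0.04] F [-1.24 -2.19  3.36] T [-0.244  0.231  0.093] gap 0.0175 q [ 0.077  0.272 -0.689  2.118  0.236  0.825 -0.348]
```

View pics/z12.png

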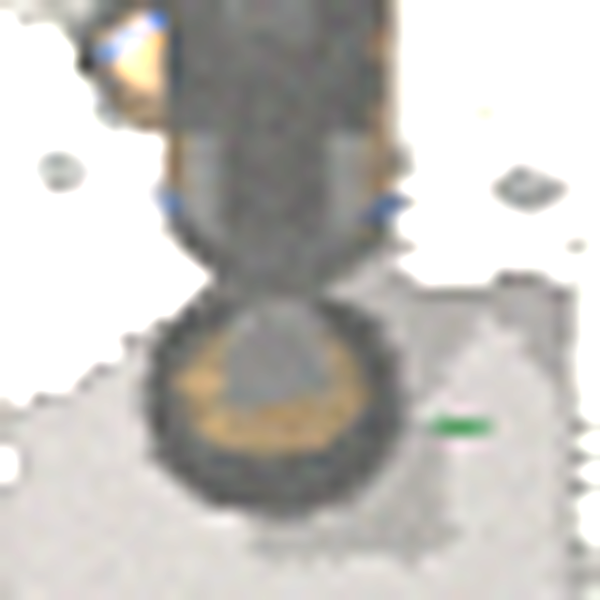

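send_rows([
  [[0,0,0],[0,0,4],0],
  [[0,0,0],[0,0,4],0],
  [[0,0,0],[0,0,0],0],
])

```text
t: 10.35
tcp_pos: [0.4122, 0.2073, 0.1032]
ee_rot: [0.605, 0.797, -0.0, 0.0]
wrist_force: [-1.0, -1.5, 4.8]
finger_gap: 0.0173
```

```bash
cat >> rows.txt <<'E'
[[[0, 0, 0], [0, 0, 8], 0]]
E
python3 - <<'E'
from h import *
p,R,_=dead();print(p);st()
a=imaging.get_image("scene");st()
c=cv2.resize(a[195:235,312:352],None,fx=15,fy=15,interpolation=cv2.INTER_CUBIC)
cv2.imwrite("pics/z13.png",cv2.convertScaleAbs(c,alpha=1.4,beta=15))
E
```

```text
[0.41184851 0.20768147 0.1025    ]
t 10.35 p [0.4122 0.2073 0.1032] yaw 105.61 tilt [ 0.01 -0.02] F [-1.04 -1.52  4.75] T [-0.29   0.296 -0.018] gap 0.0173 q [ 0.056  0.267 -0.666  2.119  0.225  0.823 -0.474]
t 10.4 p [0.4122 0.2073 0.1032] yaw 105.65 tilt [ 0.01 -0.02] F [-0.99 -0.43  5.56] T [-0.266  0.311 -0.008] gap 0.0173 q [ 0.056  0.267 -0.666  2.119  0.225  0.823 -0.474]
```

View pics/z13.png

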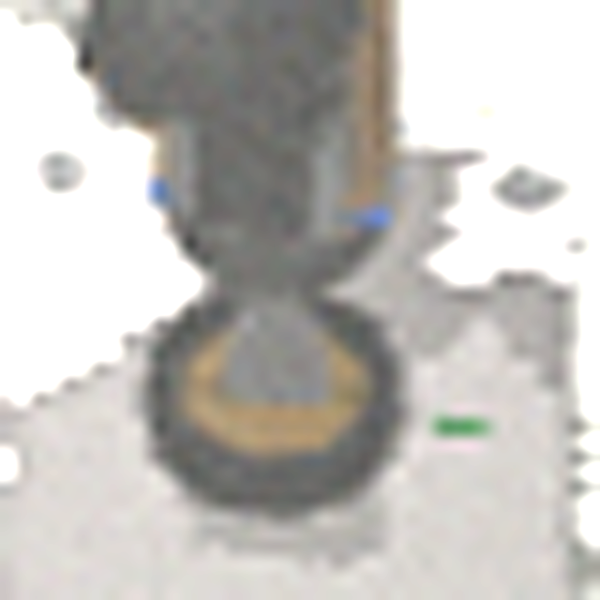

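send_rows([
  [[0,0,0],[0,0,4],0],
  [[0,0,0],[0,0,0],0],
])

```text
t: 10.6
tcp_pos: [0.4121, 0.2073, 0.1032]
ee_rot: [0.632, 0.775, -0.0, 0.0]
wrist_force: [-2.1, -0.4, 6.6]
finger_gap: 0.017
```

Run:
```python
from h import *
st()
```

```text
t 10.6 p [0.4121 0.2073 0.1032] yaw 101.6 tilt [ 0.   -0.01] F [-2.12 -0.43  6.62] T [-0.334  0.393  0.017] gap 0.017 q [ 0.046  0.265 -0.655  2.12   0.22   0.822 -0.54 ]
```

send_rows([
  [[0,0,0],[0,0,3],0],
  [[0,0,0],[0,0,0],0],
])

```text
t: 10.8
tcp_pos: [0.4121, 0.2073, 0.1031]
ee_rot: [0.652, 0.758, -0.0, 0.0]
wrist_force: [-1.5, -1.5, 6.6]
finger_gap: 0.0175
```

```bash
cat >> rows.txt <<'E'
[[[0, 0, 0], [0, 0, 7], 0]]
E
python3 - <<'E'
from h import *
st()
E
```

```text
t 10.8 p [0.4121 0.2073 0.1031] yaw 98.64 tilt [ 0.   -0.02] F [-1.5  -1.51  6.58] T [-0.268  0.354  0.126] gap 0.0175 q [ 0.038  0.263 -0.646  2.12   0.216  0.822 -0.589]
```

send_rows([
  [[0,0,0],[0,0,3],0],
  [[0,0,0],[0,0,0],0],
])

```text
t: 11.0
tcp_pos: [0.4122, 0.2073, 0.1032]
ee_rot: [0.671, 0.741, -0.0, 0.0]
wrist_force: [-1.1, -1.0, 6.2]
finger_gap: 0.0175
```

```bash
cat >> rows.txt <<'E'
[[[0, 0, 0], [0, 0, 3], 0]]
E
python3 - <<'E'
from h import *
st()
a=imaging.get_image("scene")
c=cv2.resize(a[195:235,312:352],None,fx=15,fy=15,interpolation=cv2.INTER_CUBIC)
cv2.imwrite("pics/z14.png",cv2.convertScaleAbs(c,alpha=1.4,beta=15))
E
```

```text
t 11.0 p [0.4122 0.2073 0.1032] yaw 95.67 tilt [ 0.01 -0.03] F [-1.08 -0.96  6.18] T [-0.256  0.369  0.218] gap 0.0175 q [ 0.031  0.262 -0.638  2.12   0.213  0.821 -0.638]
```

View pics/z14.png

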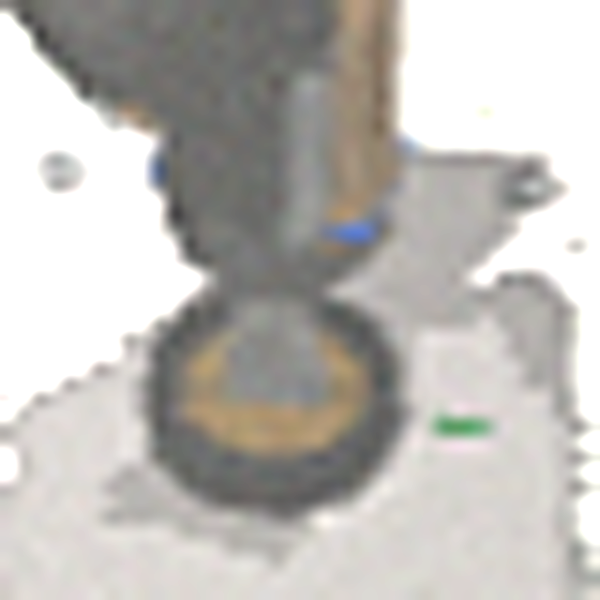

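send_rows([
  [[0,0,0],[0,0,-4],0],
  [[0,0,0],[0,0,-4],0],
  [[0,0,0],[0,0,0],0],
])

```text
t: 11.35
tcp_pos: [0.4122, 0.2073, 0.1032]
ee_rot: [0.618, 0.786, 0.0, 0.0]
wrist_force: [-0.7, -0.9, 5.8]
finger_gap: 0.0167
```

```bash
cat >> rows.txt <<'E'
[[[0, 0, 0], [0, 0, -8], 0]]
E
python3 - <<'E'
from h import *
st()
E
```

```text
t 11.35 p [0.4122 0.2073 0.1032] yaw 103.71 tilt [ 0.01 -0.  ] F [-0.74 -0.93  5.83] T [-0.267  0.361  0.008] gap 0.0167 q [ 0.052  0.266 -0.661  2.119  0.222  0.823 -0.505]
```

send_rows([
  [[0,0,-0.003],[0,0,0],0],
  [[0,0,-0.005],[0,0,0],0],
  [[0,0,-0.01],[0,0,0],0],
  [[0,0,-0.015],[0,0,0],0],
  [[0,0,-0.015],[0,0,0],0],
])

```text
t: 11.85
tcp_pos: [0.4117, 0.2072, 0.1515]
ee_rot: [0.619, 0.785, -0.0, -0.0]
wrist_force: [0.1, -0.4, -0.3]
finger_gap: 0.0175
```

```bash
cat >> rows.txt <<'E'
[[[0, 0, -0.048], [0, 0, 0], 0]]
E
python3 - <<'E'
from h import *
p,R,_=dead();print(p);st()
a=imaging.get_image("scene")
cv2.imwrite("pics/s15.png",a)
c=cv2.resize(a[185:235,312:352],None,fx=12,fy=12,interpolation=cv2.INTER_CUBIC)
cv2.imwrite("pics/z15.png",cv2.convertScaleAbs(c,alpha=1.4,beta=15))
E
```

```text
[0.41184851 0.20768147 0.1505    ]
t 11.85 p [0.4117 0.2072 0.1515] yaw 103.52 tilt [-0.04 -0.01] F [ 0.09 -0.4  -0.26] T [-0.036 -0.02  -0.038] gap 0.0175 q [ 0.088  0.181 -0.686  2.085  0.143  0.922 -0.441]
```

View pics/z15.png

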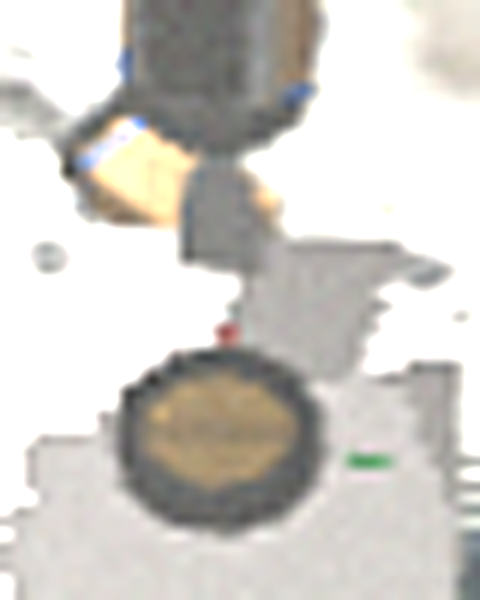

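Run:
```python
from h import *
p,R,_=dead()
m=R.as_matrix();print(np.degrees(np.arctan2(m[1,0],m[0,0])))
plan((.5955,.2852,.1610),185.46,15,0,p0=p,R0=R)
```

```text
103.45999999999998
[[0.0022,0.0131,-0.0007],[0.0,0.0,-5.47],0],[[0.0009,0.0133,-0.0007],[0.0,0.0,-5.47],0],[[-0.0004,0.0133,-0.0007],[0.0,0.0,-5.47],0],[[-0.0016,0.0132,-0.0007],[0.0,0.0,-5.47],0],[[-0.0029,0.013,-0.0007],[0.0,0.0,-5.47],0]
[[-0.0041,0.0126,-0.0007],[0.0,0.0,-5.47],0],[[-0.0053,0.0122,-0.0007],[0.0,0.0,-5.46],0],[[-0.0064,0.0116,-0.0007],[0.0,0.0,-5.47],0],[[-0.0075,0.011,-0.0007],[0.0,0.0,-5.46],0],[[-0.0085,0.0102,-0.0007],[0.0,0.0,-5.47],0]
[[-0.0094,0.0094,-0.0007],[0.0,0.0,-5.46],0],[[-0.0103,0.0084,-0.0007],[0.0,0.0,-5.47],0],[[-0.011,0.0074,-0.0007],[0.0,0.0,-5.46],0],[[-0.0117,0.0063,-0.0007],[0.0,0.0,-5.47],0],[[-0.0122,0.0052,-0.0007],[0.0,0.0,-5.46],0]
```

send_rows([
  [[0.002,0.013,-0.001],[0,0,-5.5],0],
  [[0.001,0.013,-0.001],[0,0,-5.5],0],
  [[0,0.013,-0.001],[0,0,-5.5],0],
  [[-0.002,0.013,-0.001],[0,0,-5.5],0],
  [[-0.003,0.013,-0.001],[0,0,-5.5],0],
])

```text
t: 12.4
tcp_pos: [0.473, 0.2326, 0.1558]
ee_rot: [0.413, 0.911, -0.0, -0.0]
wrist_force: [-0.9, -0.1, -0.6]
finger_gap: 0.0174
```

send_rows([
  [[-0.004,0.0125,-0.001],[0,0,-5.5],0],
  [[-0.005,0.012,-0.001],[0,0,-5.5],0],
  [[-0.0065,0.0115,-0.001],[0,0,-5.5],0],
  [[-0.0075,0.011,-0.001],[0,0,-5.5],0],
  [[-0.0085,0.01,-0.001],[0,0,-5.5],0],
])

```text
t: 12.9
tcp_pos: [0.5335, 0.2583, 0.1607]
ee_rot: [0.185, 0.983, -0.0, -0.0]
wrist_force: [-0.3, 0.2, 0.3]
finger_gap: 0.0176
```

send_rows([
  [[-0.0095,0.0095,0],[0,0,-5.5],0],
  [[-0.0105,0.0085,0],[0,0,-5.5],0],
  [[-0.011,0.0075,0],[0,0,-5.5],0],
  [[-0.0115,0.0065,0],[0,0,-5.5],0],
  [[-0.012,0.005,0],[0,0,-5],0],
])

```text
t: 13.4
tcp_pos: [0.5945, 0.2847, 0.1605]
ee_rot: [-0.05, 0.999, -0.0, -0.0]
wrist_force: [0.2, 0.3, -0.3]
finger_gap: 0.0172
```

```bash
cat >> rows.txt <<'E'
[[[0.002, 0.013, -0.001], [0, 0, -5.5], 0], [[0.001, 0.013, -0.001], [0, 0, -5.5], 0], [[0, 0.013, -0.001], [0, 0, -5.5], 0], [[-0.002, 0.013, -0.001], [0, 0, -5.5], 0], [[-0.003, 0.013, -0.001], [0, 0, -5.5], 0]]
[[[-0.004, 0.0125, -0.001], [0, 0, -5.5], 0], [[-0.005, 0.012, -0.001], [0, 0, -5.5], 0], [[-0.0065, 0.0115, -0.001], [0, 0, -5.5], 0], [[-0.0075, 0.011, -0.001], [0, 0, -5.5], 0], [[-0.0085, 0.01, -0.001], [0, 0, -5.5], 0]]
[[[-0.0095, 0.0095, 0], [0, 0, -5.5], 0], [[-0.0105, 0.0085, 0], [0, 0, -5.5], 0], [[-0.011, 0.0075, 0], [0, 0, -5.5], 0], [[-0.0115, 0.0065, 0], [0, 0, -5.5], 0], [[-0.012, 0.005, 0], [0, 0, -5], 0]]
E
python3 - <<'E'
from h import *
p,R,_=dead();st();print(p)
plan((.5955,.2852,.1610),185.46,1,0,p0=p,R0=R)
E
```

```text
t 13.4 p [0.5945 0.2847 0.1605] yaw -174.32 tilt [-0.03 -0.01] F [ 0.18  0.35 -0.3 ] T [0.067 0.031 0.019] gap 0.0172 q [ 0.091  0.613 -0.827  1.602  0.484  1.144  0.82 ]
[0.59387104 0.28536231 0.1605    ]
[[-0.0016,-0.0003,-0.0005],[0.0,0.0,-0.0],0],
```

send_rows([
  [[-0.0015,0,0],[0,0,0],0],
  [[0,0,0],[0,0,0],0],
  [[0,0,0],[0,0,0],0],
])

```text
t: 13.7
tcp_pos: [0.5949, 0.2847, 0.1605]
ee_rot: [-0.047, 0.999, -0.0, -0.0]
wrist_force: [-0.4, 0.0, -1.0]
finger_gap: 0.0176
```

```bash
cat >> rows.txt <<'E'
[[[-0.0015, 0, 0], [0, 0, 0], 0]]
E
python3 - <<'E'
from h import *
st()
a=imaging.get_image("scene");b=imaging.get_image("top")
cv2.imwrite("pics/s16.png",a);cv2.imwrite("pics/t16.png",b)
z=lambda im,x,y,w,h,f:cv2.convertScaleAbs(cv2.resize(im[y:y+h,x:x+w],None,fx=f,fy=f,interpolation=cv2.INTER_CUBIC),alpha=1.4,beta=15)
cv2.imwrite("pics/z16.png",np.hstack([z(a,305,110,50,65,8),np.vstack([z(a,310,206,40,32,10),z(b,331,199,40,20,10)])]))
E
```

```text
t 13.7 p [0.5949 0.2847 0.1605] yaw -174.59 tilt [-0.05 -0.04] F [-0.39  0.04 -0.96] T [ 0.014 -0.     0.021] gap 0.0176 q [ 0.09   0.613 -0.826  1.6    0.483  1.145  0.816]
```

View pics/z16.png

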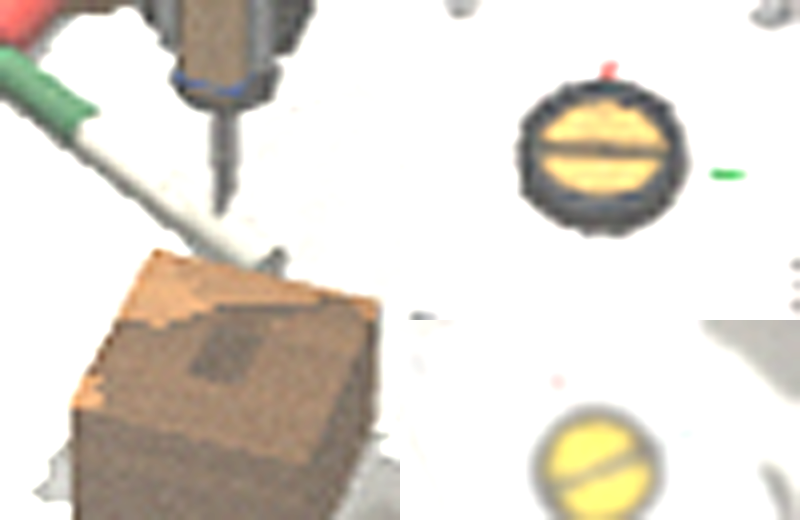

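Run:
```python
from h import *
s=lambda x,y:(305+(x+.5)/8-.5,110+(y+.5)/8-.5)
h=plane('scene',s(229,349),.05)
p,R,_=dead();print('hole',h,'cmd',p)
for dx in(0,.007):print(((proj('scene',p+R.apply([dx,0,.053]))+.5-[305,110])*8-.5).round(0))
print('axis at hole level',((proj('scene',[p[0],p[1],.05])+.5-[305,110])*8-.5).round(0))
```

```text
hole [0.59714224 0.28329426 0.05      ] cmd [0.59536423 0.28550503 0.1605    ]
[220. 195.]
[212. 211.]
axis at hole level [219. 351.]
```

send_rows([
  [[0,0,0.02],[0,0,0],0],
  [[0,0,0.02],[0,0,0],0],
  [[0,0,0.015],[0,0,0],0],
  [[0,0,0.01],[0,0,0],0],
  [[0,0,0.01],[0,0,0],0],
])

```text
t: 14.3
tcp_pos: [0.5953, 0.2848, 0.0845]
ee_rot: [-0.048, 0.999, -0.0, -0.0]
wrist_force: [0.5, 0.0, -0.9]
finger_gap: 0.0174
```

send_rows([
  [[0,0,0.01],[0,0,0],0],
  [[0,0,0.005],[0,0,0],0],
  [[0,0,0.005],[0,0,0],0],
  [[0,0,0],[0,0,0],0],
])

```text
t: 14.7
tcp_pos: [0.5954, 0.2849, 0.0652]
ee_rot: [-0.048, 0.999, -0.0, -0.0]
wrist_force: [-0.5, -0.4, -0.5]
finger_gap: 0.0175
```

send_rows([
  [[0,0,0.002],[0,0,0],0],
  [[0,0,0.001],[0,0,0],0],
  [[0,0,0],[0,0,0],0],
])

```text
t: 15.0
tcp_pos: [0.5958, 0.2851, 0.063]
ee_rot: [-0.048, 0.999, 0.0, 0.0]
wrist_force: [-0.2, 0.5, -0.9]
finger_gap: 0.0175
```

send_rows([
  [[0,0,0.001],[0,0,0],0],
  [[0,0,0],[0,0,0],0],
])

```text
t: 15.2
tcp_pos: [0.5959, 0.2852, 0.0623]
ee_rot: [-0.048, 0.999, 0.0, 0.0]
wrist_force: [0.3, -0.1, 0.4]
finger_gap: 0.0171
```

send_rows([
  [[0,0,0.001],[0,0,0],0],
  [[0,0,0],[0,0,0],0],
])

```text
t: 15.4
tcp_pos: [0.596, 0.2853, 0.062]
ee_rot: [-0.048, 0.999, -0.0, 0.0]
wrist_force: [-2.6, -0.5, 3.6]
finger_gap: 0.0174
```

send_rows([
  [[0,0,0],[0,0,0],0.3],
  [[0,0,0],[0,0,0],0.5],
  [[0,0,0],[0,0,0],0.6],
  [[0,0,0],[0,0,0],0.6],
  [[0,0,0],[0,0,0],0.6],
])

```text
t: 15.9
tcp_pos: [0.5955, 0.285, 0.0606]
ee_rot: [-0.048, 0.999, -0.0, -0.0]
wrist_force: [0.0, -0.5, -0.2]
finger_gap: 0.0512
```

send_rows([
  [[0,0,-0.01],[0,0,0],0.6],
  [[0,0,-0.02],[0,0,0],0.6],
  [[0,0,-0.03],[0,0,0],0.6],
  [[0,0,-0.03],[0,0,0],0.6],
  [[0,0,-0.03],[0,0,0],0.6],
])

```text
t: 16.4
tcp_pos: [0.5959, 0.2857, 0.1841]
ee_rot: [-0.048, 0.999, 0.001, 0.001]
wrist_force: [0.3, -0.3, 0.9]
finger_gap: 0.0516
```

send_rows([
  [[0,-0.04,-0.01],[0,0,0],0.6],
  [[0,-0.04,0],[0,0,0],0.6],
  [[0,-0.04,0],[0,0,0],0.6],
  [[0,-0.04,0],[0,0,0],0.6],
  [[0,-0.04,0],[0,0,0],0.6],
])

```text
t: 16.9
tcp_pos: [0.6153, 0.0848, 0.1932]
ee_rot: [-0.048, 0.999, -0.0, 0.002]
wrist_force: [0.6, -0.5, 0.8]
finger_gap: 0.0517
```

Run:
```python
from h import *
st()
a=imaging.get_image("scene");b=imaging.get_image("top")
cv2.imwrite("pics/s17.png",a);cv2.imwrite("pics/t17.png",b)
z=lambda im,x,y,w,h,f:cv2.convertScaleAbs(cv2.resize(im[y:y+h,x:x+w],None,fx=f,fy=f,interpolation=cv2.INTER_CUBIC),alpha=1.2,beta=10)
cv2.imwrite("pics/z17.png",np.hstack([z(a,280,120,100,140,4),z(b,280,110,100,140,4)]))
```

```text
t 16.9 p [0.6153 0.0848 0.1932] yaw -174.5 tilt [0.17 0.  ] F [ 0.61 -0.46  0.77] T [-0.022 -0.041 -0.029] gap 0.0517 q [ 0.448  0.502 -0.845  1.676  0.407  1.146  1.16 ]
```

View pics/z17.png

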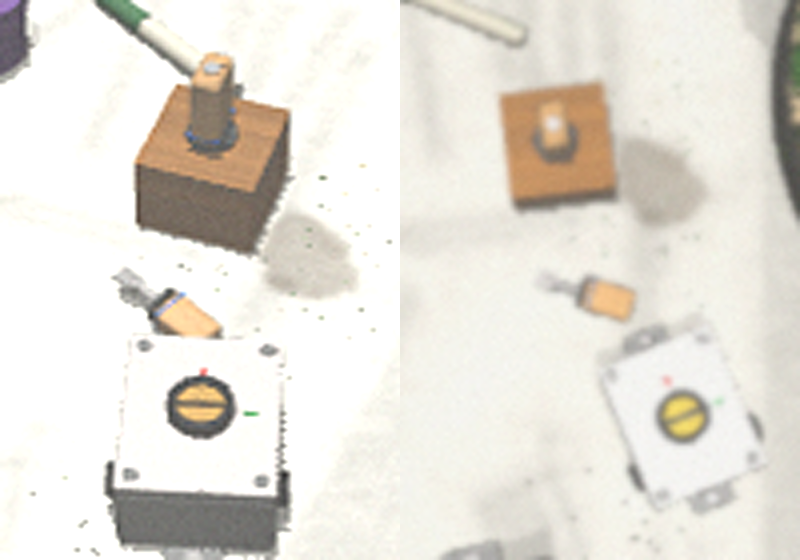

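View pics/s17.png

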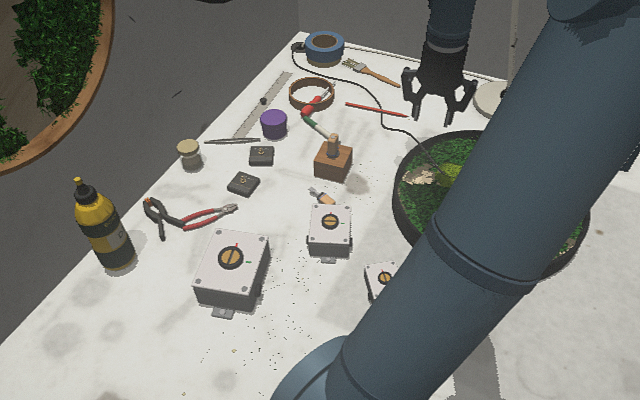

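```bash
python3 - <<'E'
from h import *
a=cv2.imread("pics/s17.png");b=cv2.imread("pics/t17.png")
for n,im,(x0,y0) in(("scene",a,(322,212)),("top",b,(342,206))):
    w=im[y0:y0+18,x0:x0+18].astype(int);m=((w[...,2]-w[...,0]>45)&(w[...,1]-w[...,0]>20)).astype(np.uint8)
    # slot darkness inside head hull
    ys,xs=np.nonzero(m);h=cv2.convexHull(np.stack([xs,ys],1));hm=np.zeros_like(m);cv2.fillConvexPoly(hm,h,1);hm=cv2.erode(hm,np.ones((3,3),np.uint8))
    g=w.sum(2);wt=np.clip(np.median(g[hm>0])-g,0,None)*hm;wt[wt<wt.max()*.35]=0
    Y,X=np.nonzero(wt);q=np.array([plane(n,(x0+x,y0+y),.0542)[:2] for x,y in zip(X,Y)]);ww=wt[Y,X]
    C=np.cov(q.T,aweights=ww);v=np.linalg.eigh(C)[1][:,1];print(n,len(X),np.degrees(np.arctan2(v[1],v[0]))%180-180)
E
python3 - <<'E'
from h import *
st()
E
```

```text
scene 20 -67.23952791549995
top 13 -68.69068848851664
t 17.0 p [0.617  0.0759 0.192 ] yaw -175.26 tilt [ 0.12 -0.37] F [-0.39 -1.16  0.32] T [-0.062  0.002  0.004] gap 0.0511 q [ 0.452  0.503 -0.837  1.675  0.411  1.148  1.158]
```

send_rows([
  [[0,0,0],[0,0,0],0.6],
  [[0,0,0],[0,0,0],0.6],
  [[0,0,0],[0,0,0],0.6],
])

```text
t: 17.3
tcp_pos: [0.6144, 0.0887, 0.1918]
ee_rot: [-0.05, 0.999, 0.001, 0.001]
wrist_force: [-0.1, 0.4, 0.2]
finger_gap: 0.0516
```

Run:
```python
from h import *
ctrl.job_done();st()
```

```text
the job is handed in; nothing more can be done
the job is handed in; nothing more can be done
```

The lock is turned past its catch and seated against its stop, and the driver is back in its block, fully down and upright. I handed the job in at about 17.3 s with the gripper clear of everything.

**Lock:** The wrist torque rose to about 0.16 N m at the catch and fell to about 0 as the lock snapped over. It then climbed to about 0.22 N m against the stop. In the final pictures the slot points at the green mark, at −67° (scene) and −69° (top) against an estimated −68.5°.

**Driver:** The flange met the block at the same height as when I first gripped it. In the last scene picture the driver stands where it did at the start.

**Checks that disagreed:**
- The small look-alike driver was standing on its blade in the first picture and lying on its side at t = 2.6 s, before I had gripped anything. The tool had stayed at least 0.17 m above the bench, so I believe it toppled by itself. I left it where it lay.
- The two cameras disagreed by about 2 mm.
- Single tool-position readings scattered by several millimetres, so I steered by the commanded positions.

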